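# Run the cleaning pick round the egg cooker's gutter

### The job

Take the cleaning pick from its stand, put its tip down into the gutter round the egg cooker's hot plate at the end on the robot's left, and draw it slowly (about 3 cm a second) and gently along the whole gutter, round the front, to the other end, keeping the tip down in the gutter. Then hang the pick upright by its collar in its stand again and let go, leaving the timer, egg cup and dome lid where they are.

Things in the scene. Friction and masses are not known exactly. Their poses are not given: they have to be found in the camera images.
- cooker: Base of a yellow egg cooker, lid off, fixed, 156 mm across, 60 mm high; origin: centre of its underside. On top a steel hot plate (102 mm across, level with the rim); round its front (-x) half a gutter 14 mm wide, 8 mm deep, floor black. A yellow bridge fills the back half; two lugs on it, 75 mm high. Switch block at the front, out to 99 mm, 41 mm up. Front faces the robot within 35 degrees.
- pick: Upright cleaning pick, 134 mm long, 60 g. Origin: centre of the underside of its round black collar (40 mm across, 4 mm thick), z up. Above the collar a square black grip 16 x 16 mm (sides along its x and y), 4 to 54 mm up; below, a steel shaft 10 mm thick to 62 mm down, then a round-ended tip 5 mm thick, ending 80 mm down.
- pick_tip (a point): The end point of the pick's tip, 80 mm below the pick's origin.
- pick_grip (a point): Centre line of the pick's square grip, 32 mm above the pick's origin: a good height for the TCP.
- stand: Steel stand for the pick, fixed: 90 x 90 mm foot, two side walls, a 76 x 76 mm top plate with its upper face 104 mm up and a round 24 mm hole through its middle. The pick hangs in the hole by its collar. Origin at the centre of its underside, z up.
- stand_hole (a point): Centre of the stand's hole, at the upper face of the top plate.
- timer: Bystander: green egg timer shaped like an egg, 55 mm across, 66 mm high, loose; origin at the centre of its underside.
- eggcup: Bystander: white egg cup with an egg in it, 50 mm across, 74 mm high, loose; origin at the centre of its underside.
- dome: Bystander: the cooker's clear dome lid with a knob, 156 mm across, 114 mm high, loose; origin at the centre of its underside.
- seam0 (a point): Point on the middle line of the gutter, 58 mm from the cooker's axis and 3 mm above the gutter's floor: left end of the gutter (left and right as seen from the robot; left is the cooker's +y side).
- seam1 (a point): Point on the middle line of the gutter, 58 mm from the cooker's axis and 3 mm above the gutter's floor: 30 degrees on.
- seam2 (a point): Point on the middle line of the gutter, 58 mm from the cooker's axis and 3 mm above the gutter's floor: 60 degrees on.
- seam3 (a point): Point on the middle line of the gutter, 58 mm from the cooker's axis and 3 mm above the gutter's floor: middle of the gutter, over the switch block.
- seam4 (a point): Point on the middle line of the gutter, 58 mm from the cooker's axis and 3 mm above the gutter's floor: 120 degrees on.
- seam5 (a point): Point on the middle line of the gutter, 58 mm from the cooker's axis and 3 mm above the gutter's floor: 150 degrees on.
- seam6 (a point): Point on the middle line of the gutter, 58 mm from the cooker's axis and 3 mm above the gutter's floor: right end of the gutter (left and right as seen from the robot; left is the cooker's +y side).
Mind the look-alikes: they are no part of the job. Of the things like the pick, leave any that is purple; of the rest the larger one is meant.

How it is judged:
On the way, in this order (a step that is already met when the one before it is completed fails the run):
1. pick tip down in the gutter at the left end of the gutter (horizontal distance between pick_tip and seam0 below 0.01 m and z of pick_tip in the frame of cooker below 0.0585 m), for 0.05 s.
2. pick tip down in the gutter, 30 degrees on (horizontal distance between pick_tip and seam1 below 0.01 m and z of pick_tip in the frame of cooker below 0.0585 m), for 0.05 s.
3. pick tip down in the gutter, 60 degrees on (horizontal distance between pick_tip and seam2 below 0.01 m and z of pick_tip in the frame of cooker below 0.0585 m), for 0.05 s.
4. pick tip down in the gutter at the middle of the gutter, over the switch block (horizontal distance between pick_tip and seam3 below 0.01 m and z of pick_tip in the frame of cooker below 0.0585 m), for 0.05 s.
5. pick tip down in the gutter, 120 degrees on (horizontal distance between pick_tip and seam4 below 0.01 m and z of pick_tip in the frame of cooker below 0.0585 m), for 0.05 s.
6. pick tip down in the gutter, 150 degrees on (horizontal distance between pick_tip and seam5 below 0.01 m and z of pick_tip in the frame of cooker below 0.0585 m), for 0.05 s.
7. pick tip down in the gutter at the right end of the gutter (horizontal distance between pick_tip and seam6 below 0.01 m and z of pick_tip in the frame of cooker below 0.0585 m), for 0.05 s.
At the end, for the whole second after the job is handed in: The pick hangs at rest and upright (within 0.1 rad) in the stand, its collar on the top plate (within 4 mm of height) and within 10 mm of the hole's centre; timer, egg cup and dome lid within 30 mm of where they stood (horizontal distance between pick and stand_hole below 0.01 m and z of pick in the frame of stand between 0.1 and 0.108 m and angle between pick's own z axis and vertical below 0.1 rad and linear speed of pick below 0.02 m/s and distance of each of timer, eggcup, dome from where it was at the start of the episode below 0.03 m); the robot touches nothing.
It fails at once if the pick moves faster than 10 cm/s while its tip is in the gutter (horizontal distance between pick_tip and cooker below 0.07 m and z of pick_tip in the frame of cooker below 0.0585 m and linear speed of pick above 0.1 m/s).
It fails at once if the pick is pressed on the cooker with more than 25 N (contact force between pick and cooker above 25 N).
It fails at once if timer, egg cup or dome lid pushed more than 30 mm or tipped over (distance of any of timer, eggcup, dome from where it was at the start of the episode above 0.03 m or angle between any of timer, eggcup, dome's own z axis and vertical above 0.5 rad).
It also fails if it takes over 67 s, if anything falls off the work surface, if the arm or the gripper's body presses on something with over 40 N, if the wrist force passes 120 N, or if a joint passes its speed limit or range.

### The arm

A 6-joint arm with a two-finger parallel gripper is mounted at the origin on the work surface. World frame = base frame: x ahead of the robot, y to its left, z up, the work surface at z = 0. Lengths are in m, angles in rad, forces in N, time in s.
With the tool pointing down it reaches from about 0.425 to 1.125 m from the base axis. Payload 14.9 kg.
Tool frame: the origin (TCP) lies between the finger pads, 19 mm behind the fingertips; this is the grasp point; z points along the fingers, y is the line along which they close (so a half turn about z gives the same grasp; the last joint's range is limited). The gripper opens to 91 mm and grips with 3 to 60 N. Pads are 32 mm wide; open, the fingers measure 118 mm over their backs; the gripper's body (76 mm by 178 mm) begins 60 mm behind the grasp point.
Start: joints at [-1.334, 0.379, 1.734, -0, 1.028, -0.033], TCP at [0.187, -0.675, 0.233] pointing down, gripper open.
Joint ranges: [-2.77, 2.77], [-0.74, 2.19], [0, 2.66], [-1.06, 4.2], [0.31, 2.87], [-3.08, 3.08]. Speed limits (rad/s): [1.89, 1.89, 2.39, 3.14, 3.14, 3.14].

### API

Orientations are given as a 3x3 rotation matrix whose columns are the frame's x, y, z axes.
In Python, from rig import readout, grab_frame, camera_info, hand_in gives the robot as it stands. The module is installed in compiled form; this text tells all that it offers.
- The arm moves only by the tool step_arm, never from a script. Its argument "series" is a list of rows, each a list of 6 numbers: the shift along the tool's x, y, z in cm, then the turn, a rotation vector about the tool's x, y, z in rad. In form: [[tx, ty, tz, wx, wy, wz], ...]. A call has 1 to 12 rows; each row shifts and turns the commanded pose from where the row before left it, along the tool's axes as they then stand; what a row does not reach is not made up. A row lasts 1/8 s, in which the tool goes at most 62.5 mm and 10.7 degrees, less where a joint would pass 70% of its speed; a pose out of reach is approached as far as the arm can. A call with a gripper value outside its range is refused whole. "gripper" is the opening, from 0 (shut) to 1 (fully open), set as the call begins (left out, the last holds). The fingers move at their own pace and stop on an object; the grip force is fixed at half the most. Time passes only in rows, so rows that do not move let the fingers close. It gives the time, the measured TCP pose, the force, the opening and the grip force at its end, in the units of the state.
- readout.get_state(): the state, without advancing time (a new reading comes with each control period).
- grab_frame(name): name is "scene" or "top" or "wrist"; returns the picture (420x560x3 uint8, red, green, blue); there is no depth.
- camera_info(name): a dict with "camera_matrix" (3x3 intrinsics, pixels), "extrinsics" (4x4, takes a point from camera to world coordinates); the wrist camera has in their place "T_tool_cam" (4x4, takes a point from camera to tool coordinates, whose origin is the TCP and whose axes are the flange's). Camera axes: x right, y up, looking along -z (the intrinsics and any distortion apply to the point x, -y, -z); pixel columns grow to the right and rows downward; lengths in m; the calibration is good to about 2 mm. A picture is of the moment at which its call begins: read the wrist's pose just before it. camera_info takes no time and is no camera call.
- hand_in(): hands the job in; it is judged then, once.
The state is a dict: "time_s": time; "joint_pos": joint angles; "dq": joint speeds; "effort": joint torques, N m; "tool_pos": TCP position; "tcp_rot": TCP orientation; "force": force on the tool from outside, world axes, zero at the start; "moment": the same for the moment, N m; "grip_width": finger opening in m; "grip_force": force on a finger pad.
Only numpy, scipy, OpenCV 4.12 (cv2) and the standard library are available. Lean on these libraries where they do the work, as an engineer would, in place of code of your own. Each camera call takes 0.05 s, during which the arm holds its last target. There are 200 camera calls.

## Working session

There is one attempt and no reset: what is moved stays moved. The work goes in short steps, Python scripts to look and compute and a tool call to move; the robot and the scene stay as the last step left them, time stands still between calls to the robot, and variables do not carry over. Pictures are saved under pics/ and viewed, at most 12 in all, crops included, and the job is handed in when it is done.

Besides the shell and the picture viewer there is one more tool, called after "Request:" by a JSON object that holds its "fn" and its "kwargs". step_arm: Moves the arm, as the interface text tells. Its arguments: {"type":"object","properties":{"series":{"type":"array","items":{"type":"array","items":{"type":"number"}}},"gripper":{"type":"number"}},"required":["series"]}

```bash
mkdir -p pics; ls
cat > h.py <<'E'
import numpy as np, cv2
from rig import readout, grab_frame, camera_info
def save(n,im): cv2.imwrite('pics/'+n+'.png',cv2.cvtColor(im,cv2.COLOR_RGB2BGR))
def cam(n,st=None):
    c=camera_info(n);K=np.array(c['camera_matrix'])
    if 'extrinsics' in c: T=np.array(c['extrinsics'])
    else:
        W=np.eye(4);W[:3,:3]=st['tcp_rot'];W[:3,3]=st['tool_pos'];T=W@np.array(c['T_tool_cam'])
    return K,T,c.get('distortion')
def ray(C,u,v):
    K,T,_=C;d=np.linalg.solve(K,[u,v,1.]);d=T[:3,:3]@[d[0],-d[1],-d[2]]
    return T[:3,3],d
def onz(C,u,v,z):
    o,d=ray(C,u,v);return o+d*(z-o[2])/d[2]
def proj(C,p):
    K,T,_=C;q=T[:3,:3].T@(np.asarray(p)-T[:3,3]);q=K@[q[0],-q[1],-q[2]];return q[:2]/q[2]
E
python3 - <<'E'
from h import *
s=readout.get_state();print(s['time_s'],s['tool_pos'],s['tcp_rot'],s['grip_width'])
ims=[]
for n in ['scene','top','wrist']:
    im=grab_frame(n);save(n+'0',im);ims.append(im);c=camera_info(n);print({k:(np.round(v,3).tolist() if not isinstance(v,str) else v) for k,v in c.items()})
save('both0',cv2.resize(np.hstack(ims[:2]),(800,300)))
E
```

```text
pics
0.0 [ 0.18648169 -0.67429761  0.23208043] [[ 9.63828571e-01  2.66522830e-01 -2.56427701e-04]
 [ 2.66522950e-01 -9.63827959e-01  1.08779430e-03]
 [ 4.27698277e-05 -1.11679109e-03 -9.99999375e-01]] 0.09152117407698435
{'camera_matrix': [[430.178, 0.0, 279.641], [0.0, 430.178, 206.519], [0.0, 0.0, 1.0]], 'extrinsics': [[-0.547, -0.647, 0.532, 1.13], [0.837, -0.436, 0.331, 0.245], [0.018, 0.626, 0.78, 0.916], [0.0, 0.0, 0.0, 1.0]]}
{'camera_matrix': [[493.338, 0.0, 275.768], [0.0, 493.338, 202.219], [0.0, 0.0, 1.0]], 'extrinsics': [[0.022, 0.997, -0.07, 0.497], [-1.0, 0.023, 0.014, -0.098], [0.015, 0.07, 0.997, 1.394], [0.0, 0.0, 0.0, 1.0]]}
{'camera_matrix': [[375.815, 0.0, 276.412], [0.0, 375.815, 205.763], [0.0, 0.0, 1.0]], 'T_tool_cam': [[0.001, 0.971, 0.241, 0.068], [1.0, -0.001, -0.001, 0.001], [-0.001, 0.241, -0.971, -0.151], [0.0, 0.0, 0.0, 1.0]]}
```

View pics/top0.png

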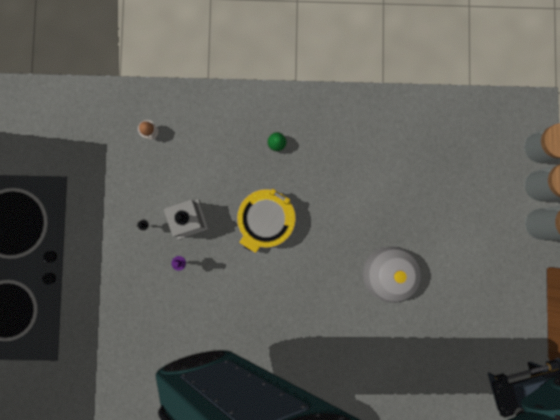

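View pics/scene0.png

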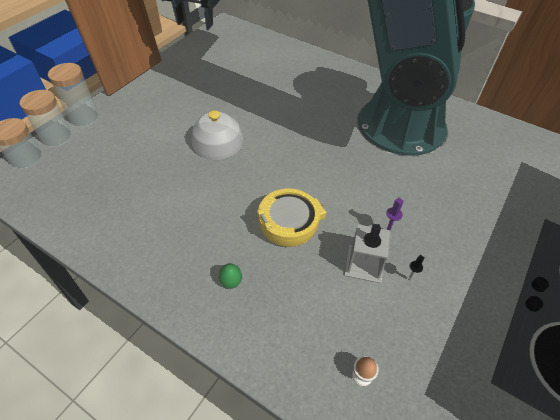

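Top view: cooker at (267,218) with its switch block at (250,242). Egg cup is at (147,129), timer at (277,141) and dome at (395,275). There are three pick-like things:
- (182,217): black, hanging in the stand, larger.
- (143,225): black, smaller.
- (178,263): purple.

The one in the stand fits: it isn't purple and it's the larger black one. I'll confirm in a crop and measure.

Run:
```python
from h import *
im=grab_frame('top');C=cam('top')
save('crop1',cv2.resize(im[175:285,120:310],(760,440),interpolation=cv2.INTER_CUBIC))
hsv=cv2.cvtColor(im,cv2.COLOR_RGB2HSV)
m=cv2.inRange(hsv,(20,120,90),(35,255,255));m[:, 330:]=0
ys,xs=np.nonzero(m);c=max(cv2.findContours(m,cv2.RETR_EXTERNAL,cv2.CHAIN_APPROX_NONE)[0],key=cv2.contourArea)
print('yellow bbox',cv2.boundingRect(c))
# steel plate: bright grey inside
pl=cv2.inRange(hsv,(0,0,120),(180,50,255));pl[:195]=0;pl[240:]=0;pl[:,:240]=0;pl[:,295:]=0
c=max(cv2.findContours(pl,cv2.RETR_EXTERNAL,cv2.CHAIN_APPROX_NONE)[0],key=cv2.contourArea)
e=cv2.fitEllipse(c);print('plate',e,onz(C,*e[0],.06))
bl=cv2.inRange(hsv,(0,0,0),(180,255,45));b=bl[195:245,160:205];n,l,st,ce=cv2.connectedComponentsWithStats(b)
for i in range(1,n):
    if st[i,4]>20:
        u,v=ce[i]+[160,195];print(st[i],u,v,onz(C,u,v,.108),onz(C,u,v,.158))
```

```text
yellow bbox (237, 189, 59, 64)
plate ((265.6263732910156, 217.8994598388672), (34.832847595214844, 35.15544891357422), 91.73588562011719) [ 0.54768984 -0.08921451  0.06      ]
[ 16  17  13  12 133] 181.81954887218046 217.37593984962405 [0.54241661 0.12836664 0.108     ] [0.54066684 0.11958384 0.158     ]
```

View pics/crop1.png

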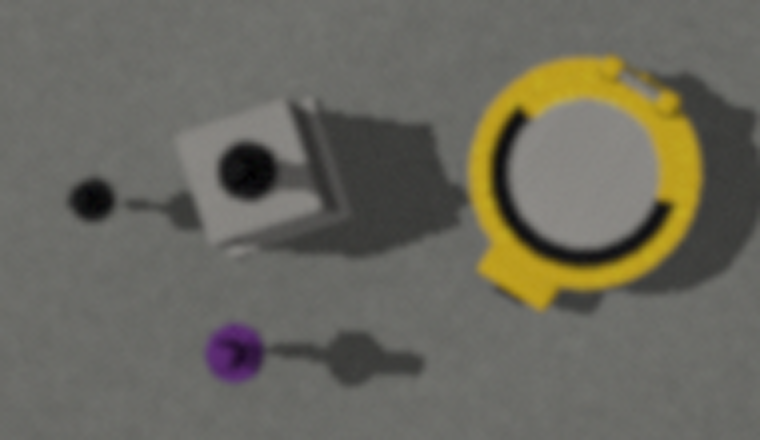

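The crop confirms it: the thing hanging in the stand, crop (247,170), is black with a larger collar than the free small black one at (92,200). The purple one is at (235,352). Cooker front points to crop (517,280), so its yaw is about -33°. I'll move over the area for a wrist view.

Request:
{"fn": "step_arm", "kwargs": {"series": [[0, 0, -5, 0, 0, 0], [2, -2, -5, 0, 0, 0], [3.6, -4.3, 0, 0, 0, 0], [3.6, -4.3, 0, 0, 0, 0], [3.6, -4.3, 0, 0, 0, 0], [3.6, -4.3, 0, 0, 0, 0], [3.6, -4.3, 0, 0, 0, 0], [3.6, -4.3, 0, 0, 0, 0], [3.6, -4.3, 0, 0, 0, 0], [3.6, -4.3, 0, 0, 0, 0], [3.6, -4.3, 0, 0, 0, 0], [3.6, -4.3, 0, 0, 0, 0]], "gripper": 1}}

```text
time_s: 1.7
tool_pos: [0.4333, -0.1379, 0.3329]
tcp_rot: [[0.964, 0.266, 0.001], [0.266, -0.964, -0.0], [0.001, 0.0, -1.0]]
force: [1.0, -0.9, 0.9]
grip_width: 0.0916
grip_force: 0.0
```

Request:
{"fn": "step_arm", "kwargs": {"series": [[2.9, -4.1, 0, 0, 0, 0], [2.9, -4.1, 0, 0, 0, 0], [2.9, -4.1, 0, 0, 0, 0], [2.9, -4.1, 0, 0, 0, 0], [0, 0, 0, 0, 0, 0], [0, 0, 0, 0, 0, 0]]}}

```text
time_s: 2.45
tool_pos: [0.5007, 0.0491, 0.3326]
tcp_rot: [[0.964, 0.267, -0.0], [0.267, -0.964, -0.0], [-0.0, 0.0, -1.0]]
force: [0.3, 0.4, 0.6]
grip_width: 0.0913
grip_force: 0.0
```

Run:
```python
from h import *
s=readout.get_state();im=grab_frame('wrist');save('w1',im);print(s['time_s'],s['tool_pos'])
C=cam('wrist',s)
for p in [(.545,.122,.108),(.545,.122,.158),(.548,-.089,.06)]: print(proj(C,p))
```

```text
2.45 [0.50068718 0.04907498 0.33255055]
[215.4383489  118.33640566]
[206.16483857 119.25313539]
[404.20187715 166.32772904]
```

View pics/w1.png

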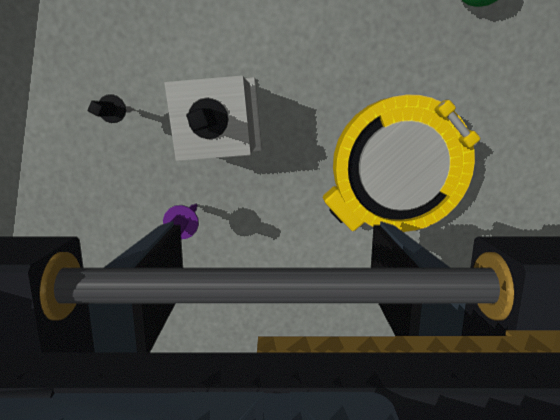

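Wrist view: stand plate at about (207,118) with the pick's collar and grip at (208,118), cooker plate at (405,165), lugs at (448,108) and (472,138), switch block at (345,208). I'll measure all of it and enhance the grip.

```bash
cat > meas.py <<'E'
from h import *
from scipy.optimize import least_squares
s=readout.get_state();im=grab_frame('wrist');C=cam('wrist',s)
hsv=cv2.cvtColor(im,cv2.COLOR_RGB2HSV)
def big(m): return max(cv2.findContours(m,cv2.RETR_EXTERNAL,cv2.CHAIN_APPROX_NONE)[0],key=cv2.contourArea)[:,0]
def up(pts,z): return np.array([onz(C,u,v,z)[:2] for u,v in pts])
def circ(P):
    f=lambda a:np.hypot(P[:,0]-a[0],P[:,1]-a[1])-a[2]
    r=least_squares(f,[*P.mean(0),.05],loss='soft_l1',f_scale=.001);return r.x
E
cat > m1.py <<'E'
from meas import *
A=lambda m,x0,y0,x1,y1:cv2.bitwise_and(m,cv2.rectangle(np.zeros_like(m),(x0,y0),(x1,y1),255,-1))
pl=A(cv2.inRange(hsv,(0,0,110),(180,60,255)),355,115,455,215)
c=circ(up(big(pl),.06));print('plate',c)
ye=A(cv2.inRange(hsv,(18,120,90),(35,255,255)),320,85,490,235)
P=up(big(ye),.06);r=np.hypot(*(P-c[:2]).T)
print('yellow outer',circ(P[(r<.082)]))
# gutter: black between r=.053..063
ang=np.radians(np.arange(0,360,1.));
for rr in (.058,):
    v=[]
    for a in ang:
        q=proj(C,[c[0]+rr*np.cos(a),c[1]+rr*np.sin(a),.056]);v.append(hsv[int(round(q[1])),int(round(q[0]))])
    v=np.array(v);d=(v[:,2]<70);idx=np.nonzero(d)[0];print('dark deg',idx.min(),idx.max(),len(idx))
st=A(cv2.inRange(hsv,(0,0,150),(180,40,255)),155,65,248,165)
P=up(cv2.convexHull(big(st))[:,0],.104).astype(np.float32);print('stand',cv2.minAreaRect(P*1000))
bl=A(cv2.inRange(hsv,(0,0,0),(180,255,40)),180,90,232,145)
print('collar',circ(up(big(bl),.108)))
crop=im[85:150,170:245].astype(float)
save('grip',cv2.resize(np.clip(crop*4,0,255).astype(np.uint8),(750,650),interpolation=cv2.INTER_CUBIC)[:600])
E
python3 m1.py
```

```text
plate [ 0.54838217 -0.08861463  0.05006274]
yellow outer [ 0.54815552 -0.08751411  0.07858296]
dark deg 47 252 206
stand ((563.3924560546875, 137.47560119628906), (30.32607078552246, 75.05496978759766), 20.094493865966797)
collar [0.54288917 0.12933365 0.01874562]
```

View pics/grip.png

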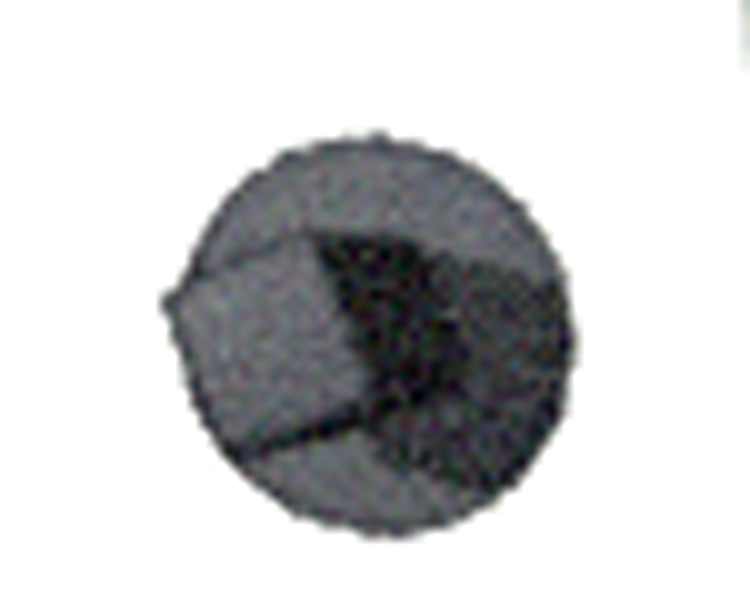

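The grip top shows at crop corners (170,303), (308,237), (373,385), (235,455). Next I'll get the grip yaw and the cooker yaw from the switch block and lugs.

```bash
cat > m2.py <<'E'
from meas import *
P=up([(170+x/10-.5,85+y/10-.5) for x,y in [(170,303),(308,237),(373,385),(235,455)]],.158)
print('grip centre',P.mean(0)); e=np.roll(P,-1,0)-P; print('edges mm',np.hypot(*e.T)*1e3,'deg mod 90',np.degrees(np.arctan2(e[:,1],e[:,0]))%90)
c=np.array([.548,-.088])
ye=cv2.inRange(hsv,(18,120,90),(35,255,255));ye[:85]=0;ye[235:]=0;ye[:,:320]=0;ye[:,490:]=0
v,u=np.nonzero(ye)
Q=up(np.c_[u,v],.041)-c;r=np.hypot(*Q.T);a=np.degrees(np.arctan2(Q[:,1],Q[:,0]))
m=(r>.088)&(a>90);print('switch dir',np.median(a[m]),a[m].min(),a[m].max(),r.max())
# gutter ends at several radii, at floor and rim height
for z in (.052,.06):
  for rr in (.056,.058,.060):
    ang=np.arange(0,360,.5);d=[]
    for t in np.radians(ang):
        q=proj(C,[c[0]+rr*np.cos(t),c[1]+rr*np.sin(t),z]);w=hsv[int(round(q[1])),int(round(q[0]))];d.append(w[2]<70)
    i=ang[np.array(d)];print(z,rr,i.min(),i.max(),(i.min()+i.max())/2)
E
python3 m2.py
```

```text
grip centre [0.54317222 0.12907863]
edges mm [13.04580708 13.085586   13.32809169 13.44957474] deg mod 90 [39.81371365 37.49343902 41.32045971 36.37186746]
switch dir 145.43638930338577 127.35655631418324 166.4749438537422 0.09736668081682831
0.052 0.056 45.0 251.0 148.0
0.052 0.058 44.0 252.5 148.25
0.052 0.06 44.5 252.5 148.5
0.06 0.056 46.0 251.5 148.75
0.06 0.058 46.5 252.0 149.25
0.06 0.06 45.5 253.0 149.25
```

Request:
{"fn": "step_arm", "kwargs": {"series": [[2.1, -2.2, 0, 0, 0, 0], [2.1, -2.2, 0, 0, 0, 0], [2.0, -2.2, 0, 0, 0, 0], [0, 0, 0, 0, 0, -0.137], [0, 0, 0, 0, 0, -0.137], [0, 0, 0, 0, 0, -0.137], [0, 0, 4, 0, 0, 0], [0, 0, 4, 0, 0, 0], [0, 0, 4, 0, 0, 0], [0, 0, 3, 0, 0, 0], [0, 0, 0, 0, 0, 0], [0, 0, 0, 0, 0, 0]], "gripper": 0.5}}

```text
time_s: 4.1
tool_pos: [0.5438, 0.1291, 0.184]
tcp_rot: [[0.778, 0.629, 0.001], [0.629, -0.778, 0.0], [0.001, 0.001, -1.0]]
force: [0.6, -0.2, 0.8]
grip_width: 0.0458
grip_force: 0.0
```

Run:
```python
from h import *
s=readout.get_state();im=grab_frame('wrist');save('w2',np.clip(im.astype(float)*1.8,0,255).astype(np.uint8));print(s['tool_pos'],np.round(s['tcp_rot'],3).tolist(),proj(cam('wrist',s),[.543,.129,.158]))
```

```text
[0.543801   0.12905166 0.18398881] [[0.778, 0.629, 0.001], [0.629, -0.778, 0.0], [0.001, 0.001, -1.0]] [273.71425568 252.74424563]
```

View pics/w2.png

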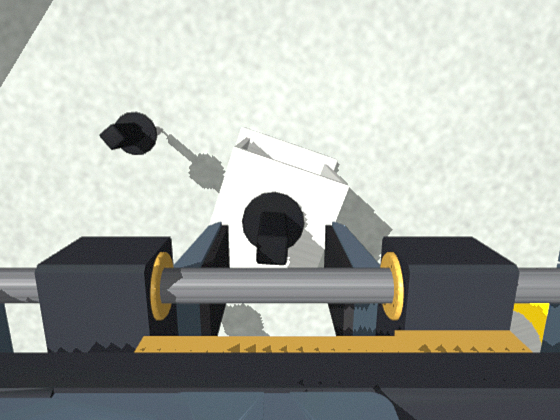

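The grip (255–290, 235–263) is square to the fingers and centred between them. Descend and close.

Request:
{"fn": "step_arm", "kwargs": {"series": [[0, 0, 1.5, 0, 0, 0], [0, 0, 1.5, 0, 0, 0], [0, 0, 1.0, 0, 0, 0], [0, 0, 0.8, 0, 0, 0], [0, 0, 0, 0, 0, 0], [0, 0, 0, 0, 0, 0]]}}

```text
time_s: 4.9
tool_pos: [0.5433, 0.1295, 0.135]
tcp_rot: [[0.777, 0.629, 0.0], [0.629, -0.777, 0.0], [0.0, 0.0, -1.0]]
force: [-0.1, 0.2, -0.7]
grip_width: 0.0456
grip_force: 0.0
```

Request:
{"fn": "step_arm", "kwargs": {"series": [[0, 0, 0, 0, 0, 0], [0, 0, 0, 0, 0, 0], [0, 0, 0, 0, 0, 0], [0, 0, 0, 0, 0, 0], [0, 0, 0, 0, 0, 0], [0, 0, 0, 0, 0, 0]], "gripper": 0}}

```text
time_s: 5.65
tool_pos: [0.5432, 0.1295, 0.1349]
tcp_rot: [[0.777, 0.629, 0.0], [0.629, -0.777, 0.0], [0.0, 0.0, -1.0]]
force: [-1.9, -0.4, 4.5]
grip_width: 0.0159
grip_force: 30.0
```

Request:
{"fn": "step_arm", "kwargs": {"series": [[0, 0, -1, 0, 0, 0], [0, 0, -2.5, 0, 0, 0], [0, 0, -2.5, 0, 0, 0], [0, 0, -2.5, 0, 0, 0], [0, 0, -2.5, 0, 0, 0], [-1.6, 3.0, 0, 0, 0, 0], [-1.6, 3.1, 0, 0, 0, 0], [-1.6, 3.1, 0, 0, 0, 0], [-1.6, 3.1, 0, 0, 0, 0], [-1.4, 3.0, 0, 0, 0, 0], [0, 0, 0, 0, 0, 0], [0, 0, 0, 0, 0, 0]]}}

```text
time_s: 7.15
tool_pos: [0.5787, -0.0383, 0.245]
tcp_rot: [[0.777, 0.629, -0.0], [0.629, -0.777, 0.0], [0.0, -0.0, -1.0]]
force: [-0.5, 0.3, 0.2]
grip_width: 0.0158
grip_force: 30.0
```

Request:
{"fn": "step_arm", "kwargs": {"series": [[0, 0, 2, 0, 0, 0], [0, 0, 2, 0, 0, 0], [0, 0, 1, 0, 0, 0], [0, 0, 0, 0, 0, 0], [0, 0, 0, 0, 0, 0]]}}

```text
time_s: 7.78
tool_pos: [0.5791, -0.0385, 0.195]
tcp_rot: [[0.777, 0.629, 0.0], [0.629, -0.777, -0.0], [0.0, 0.0, -1.0]]
force: [1.2, 0.1, -0.6]
grip_width: 0.0157
grip_force: 30.0
```

```bash
cat > m3.py <<'E'
from h import *
import sys
s=readout.get_state();print(s['time_s'],s['tool_pos'],s['force'],s['grip_width'])
a=grab_frame('wrist');b=grab_frame('scene');t=s['tool_pos']-np.array([0,0,.111]);C=cam('scene');D=cam('wrist',s)
print('tip proj scene',proj(C,t),'wrist',proj(D,t),'cooker',proj(C,[.548,-.088,.06]))
u,v=proj(C,t).astype(int);q=b[v-50:v+50,u-65:u+65];print('scene crop origin',u-65,v-50)
p,r=proj(D,t).astype(int);g=a[max(r-75,0):r+75,max(p-100,0):p+100];print('wrist crop origin',max(p-100,0),max(r-75,0))
f=lambda x:cv2.resize(np.clip(x*1.4,0,255).astype(np.uint8),(400,300),interpolation=cv2.INTER_CUBIC)
save(sys.argv[1],np.hstack([f(g.astype(float)),f(q.astype(float))]))
E
python3 m3.py n1
```

```text
7.775 [ 0.57911288 -0.03852278  0.19503549] [ 1.22678895  0.14029503 -0.5507959 ] 0.015674644830322028
tip proj scene [300.07436262 223.6483628 ] wrist [275.05876345 209.1172667 ] cooker [289.26618729 212.29114966]
scene crop origin 235 173
wrist crop origin 175 134
```

View pics/n1.png

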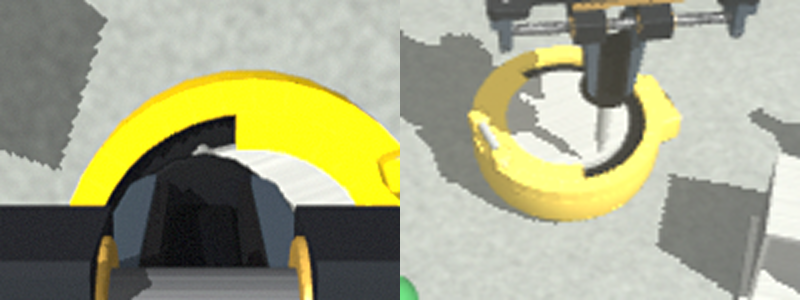

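In the scene crop (right) the pick hangs upright with its tip at about (600,155), which is px (300,224), as predicted. It is above the left end of the gutter. I'll cross-check the cooker centre and gutter end numerically.

Run:
```python
from meas import *
c=np.array([.548,-.088])
for z in (.052,.06):
  for p in [(293,194),(293,206)]:
    q=onz(C,*p,z)[:2]-c;print('end',z,np.degrees(np.arctan2(q[1],q[0])),np.hypot(*q))
ye=cv2.inRange(hsv,(18,120,90),(35,255,255));P=big(ye);P=P[(P[:,1]<215)&(P[:,0]<345)]
Q=up(P,.06);r=np.hypot(*(Q-c).T);m=(r>.072)&(r<.084);print('rim from here',circ(Q[m]),m.sum())
S=cv2.cvtColor(cv2.imread('pics/scene0.png'),cv2.COLOR_BGR2HSV);C=cam('scene')
ye=cv2.inRange(S,(18,120,90),(35,255,255));ye[:180]=0;ye[255:]=0
pl=cv2.inRange(S,(0,0,120),(180,50,255));k=np.zeros_like(pl);cv2.ellipse(k,(292,213),(26,22),0,0,360,255,-1);pl&=k
import meas;meas.C=C
P=cv2.convexHull(big(pl))[:,0];print('plate scene',circ(up(P,.06)))
```

```text
end 0.052 43.21896022678879 0.05973472079415928
end 0.052 43.924330140932156 0.04985278236086806
end 0.06 43.449370393415265 0.061476057945954066
end 0.06 44.15166778954733 0.05186531237363339Traceback (most recent call last):
  File "<stdin>", line 7, in <module>
ValueError: operands could not be broadcast together with shapes (0,) (2,)
```

Request:
{"fn": "step_arm", "kwargs": {"series": [[0, 0, 0.8, 0, 0, 0], [0, 0, 0.7, 0, 0, 0], [0, 0, 0.5, 0, 0, 0], [0, 0, 0.3, 0, 0, 0], [0, 0, 0.3, 0, 0, 0], [0, 0, 0.2, 0, 0, 0], [0, 0, 0.1, 0, 0, 0], [0, 0, 0, 0, 0, 0], [0, 0, 0, 0, 0, 0]]}}

```text
time_s: 9.05
tool_pos: [0.5789, -0.0386, 0.1659]
tcp_rot: [[0.777, 0.629, 0.0], [0.629, -0.777, 0.0], [0.0, 0.0, -1.0]]
force: [-0.5, 0.1, 0.1]
grip_width: 0.0158
grip_force: 30.0
```

```bash
python3 m3.py n2
python3 - <<'E'
from h import *
s=readout.get_state();R=np.array(s['tcp_rot']);p=np.array(s['tool_pos']);c=np.array([.548,-.0885])
def at(d): return c+.058*np.array([np.cos(np.radians(d)),np.sin(np.radians(d))])
D=[62]if 0 else []
degs=np.linspace(58,240,50); q=p.copy();print(len(degs)); rows=[]
for i,d in enumerate(degs[1:]):
    g=R.T@np.r_[at(d)-q[:2],0]*100; g=np.round(g,2);rows.append([g[0],g[1]]);q=q+R@np.r_[g[:2],0]/100
for k in range(0,len(rows),10): print(rows[k:k+10])
E
```

```text
9.05 [ 0.57890203 -0.03855432  0.16586427] [-0.45587744  0.12966817  0.11776304] 0.015756556817976552
tip proj scene [299.45900811 230.64553767] wrist [275.08777208 209.09076419] cooker [289.26618729 212.29114966]
scene crop origin 234 180
wrist crop origin 175 134
50
[[np.float64(-0.19), np.float64(-0.3)], [np.float64(-0.16), np.float64(-0.34)], [np.float64(-0.17), np.float64(-0.34)], [np.float64(-0.2), np.float64(-0.31)], [np.float64(-0.22), np.float64(-0.31)], [np.float64(-0.24), np.float64(-0.29)], [np.float64(-0.26), np.float64(-0.27)], [np.float64(-0.27), np.float64(-0.26)], [np.float64(-0.29), np.float64(-0.24)], [np.float64(-0.31), np.float64(-0.22)]]
[[np.float64(-0.32), np.float64(-0.2)], [np.float64(-0.33), np.float64(-0.18)], [np.float64(-0.34), np.float64(-0.15)], [np.float64(-0.35), np.float64(-0.14)], [np.float64(-0.36), np.float64(-0.11)], [np.float64(-0.37), np.float64(-0.09)], [np.float64(-0.37), np.float64(-0.06)], [np.float64(-0.37), np.float64(-0.04)], [np.float64(-0.38), np.float64(-0.01)], [np.float64(-0.37), np.float64(0.01)]]
[[np.float64(-0.38), np.float64(0
[... 389 characters left out ...]
0.25)], [np.float64(-0.26), np.float64(0.27)], [np.float64(-0.24), np.float64(0.29)], [np.float64(-0.23), np.float64(0.3)], [np.float64(-0.2), np.float64(0.32)], [np.float64(-0.19), np.float64(0.33)], [np.float64(-0.16), np.float64(0.34)], [np.float64(-0.14), np.float64(0.35)], [np.float64(-0.11), np.float64(0.35)], [np.float64(-0.09), np.float64(0.37)]]
[[np.float64(-0.07), np.float64(0.37)], [np.float64(-0.05), np.float64(0.37)], [np.float64(-0.02), np.float64(0.38)], [np.float64(0.0), np.float64(0.37)], [np.float64(0.03), np.float64(0.38)], [np.float64(0.05), np.float64(0.37)], [np.float64(0.08), np.float64(0.37)], [np.float64(0.1), np.float64(0.36)], [np.float64(0.12), np.float64(0.35)]]
```

View pics/n2.png

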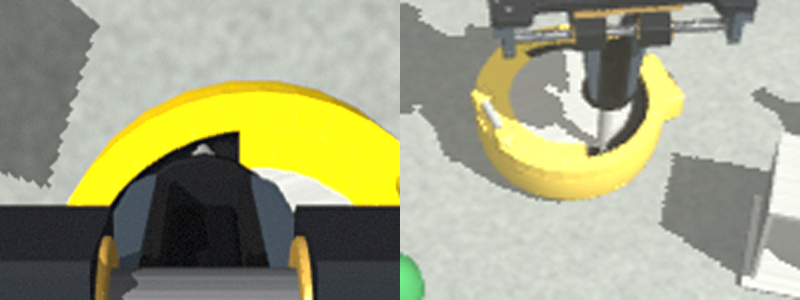

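The tip sits in the black gutter at its left end: wrist crop (203,150), scene crop (600,150). There is no contact force. Now draw it round, checking force and position between calls.

Request:
{"fn": "step_arm", "kwargs": {"series": [[-0.19, -0.3, 0, 0, 0, 0], [-0.16, -0.34, 0, 0, 0, 0], [-0.17, -0.34, 0, 0, 0, 0], [-0.2, -0.31, 0, 0, 0, 0], [-0.22, -0.31, 0, 0, 0, 0], [-0.24, -0.29, 0, 0, 0, 0], [-0.26, -0.27, 0, 0, 0, 0], [-0.27, -0.26, 0, 0, 0, 0], [-0.29, -0.24, 0, 0, 0, 0], [-0.31, -0.22, 0, 0, 0, 0]]}}

```text
time_s: 10.4
tool_pos: [0.5425, -0.0307, 0.1657]
tcp_rot: [[0.777, 0.629, 0.0], [0.629, -0.777, 0.0], [0.0, 0.0, -1.0]]
force: [-0.1, -0.1, 0.1]
grip_width: 0.0161
grip_force: 30.0
```

Request:
{"fn": "step_arm", "kwargs": {"series": [[-0.32, -0.2, 0, 0, 0, 0], [-0.33, -0.18, 0, 0, 0, 0], [-0.34, -0.15, 0, 0, 0, 0], [-0.35, -0.14, 0, 0, 0, 0], [-0.36, -0.11, 0, 0, 0, 0], [-0.37, -0.09, 0, 0, 0, 0], [-0.37, -0.06, 0, 0, 0, 0], [-0.37, -0.04, 0, 0, 0, 0], [-0.38, -0.01, 0, 0, 0, 0], [-0.37, 0.01, 0, 0, 0, 0]]}}

```text
time_s: 11.65
tool_pos: [0.5088, -0.0457, 0.1657]
tcp_rot: [[0.777, 0.629, 0.0], [0.629, -0.777, -0.0], [-0.0, 0.0, -1.0]]
force: [-1.1, -0.4, -0.9]
grip_width: 0.0156
grip_force: 30.0
```

```bash
cat > m4.py <<'E'
from h import *
s=readout.get_state();q=np.array(s['tool_pos'])-[.548,-.0885,.111];print('deg,r,z',np.degrees(np.arctan2(q[1],q[0]))%360,np.hypot(*q[:2]),q[2],np.round(s['force'],1),np.round(s['moment'],2))
E
python3 m4.py;python3 m3.py n3
```

```text
deg,r,z 132.52116132994064 0.058008174155950755 0.0547396079422577 [-1.1 -0.4 -0.9] [ 0.01 -0.02 -0.05]
11.65 [ 0.50879445 -0.04574636  0.16573961] [-1.09306149 -0.43299004 -0.9066843 ] 0.01564994823327722
tip proj scene [311.40188677 210.79721188] wrist [275.10154192 209.06916197] cooker [289.26618729 212.29114966]
scene crop origin 246 160
wrist crop origin 175 134
```

View pics/n3.png

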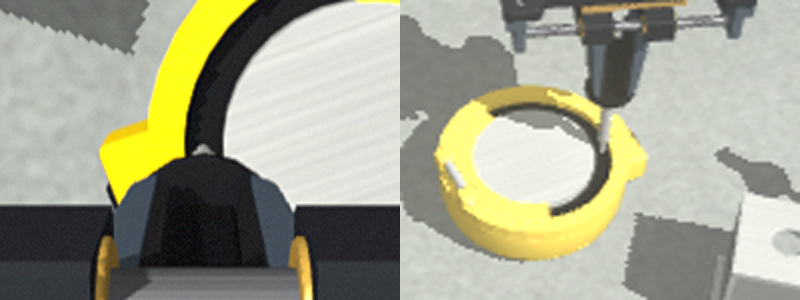

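The tip shows at wrist crop (203,148), centred between the gutter's walls at about 186 and 222. It is on the middle line, with no force. Continue.

Request:
{"fn": "step_arm", "kwargs": {"series": [[-0.38, 0.03, 0, 0, 0, 0], [-0.37, 0.06, 0, 0, 0, 0], [-0.37, 0.08, 0, 0, 0, 0], [-0.36, 0.1, 0, 0, 0, 0], [-0.35, 0.13, 0, 0, 0, 0], [-0.34, 0.15, 0, 0, 0, 0], [-0.34, 0.18, 0, 0, 0, 0], [-0.32, 0.19, 0, 0, 0, 0], [-0.31, 0.22, 0, 0, 0, 0], [-0.29, 0.23, 0, 0, 0, 0]]}}

```text
time_s: 13.0
tool_pos: [0.4909, -0.0781, 0.1657]
tcp_rot: [[0.777, 0.629, -0.0], [0.629, -0.777, 0.0], [-0.0, -0.0, -1.0]]
force: [-0.2, 0.1, -0.6]
grip_width: 0.0161
grip_force: 30.0
```

Request:
{"fn": "step_arm", "kwargs": {"series": [[-0.28, 0.25, 0, 0, 0, 0], [-0.26, 0.27, 0, 0, 0, 0], [-0.24, 0.29, 0, 0, 0, 0], [-0.23, 0.3, 0, 0, 0, 0], [-0.2, 0.32, 0, 0, 0, 0], [-0.19, 0.33, 0, 0, 0, 0], [-0.16, 0.34, 0, 0, 0, 0], [-0.14, 0.35, 0, 0, 0, 0], [-0.11, 0.35, 0, 0, 0, 0], [-0.09, 0.37, 0, 0, 0, 0]]}}

```text
time_s: 14.25
tool_pos: [0.4962, -0.1146, 0.1657]
tcp_rot: [[0.777, 0.629, -0.0], [0.629, -0.777, 0.0], [-0.0, -0.0, -1.0]]
force: [0.2, 0.5, -0.3]
grip_width: 0.0159
grip_force: 30.0
```

Request:
{"fn": "step_arm", "kwargs": {"series": [[-0.07, 0.37, 0, 0, 0, 0], [-0.05, 0.37, 0, 0, 0, 0], [-0.02, 0.38, 0, 0, 0, 0], [0, 0.37, 0, 0, 0, 0], [0.03, 0.38, 0, 0, 0, 0], [0.05, 0.37, 0, 0, 0, 0], [0.08, 0.37, 0, 0, 0, 0], [0.1, 0.36, 0, 0, 0, 0], [0.12, 0.35, 0, 0, 0, 0], [0, 0, 0, 0, 0, 0], [0, 0, 0, 0, 0, 0]]}}

```text
time_s: 15.62
tool_pos: [0.5188, -0.1386, 0.1657]
tcp_rot: [[0.777, 0.629, -0.0], [0.629, -0.777, 0.0], [-0.0, -0.0, -1.0]]
force: [-0.2, 0.4, -0.7]
grip_width: 0.0155
grip_force: 30.0
```

```bash
python3 m4.py;python3 m3.py n4
```

```text
deg,r,z 239.7701129414115 0.05802119837594482 0.05466891972608674 [-0.2  0.4 -0.7] [-0.06 -0.05 -0.03]
15.625 [ 0.51878803 -0.13863103  0.16566892] [-0.23587119  0.4343293  -0.74118942] 0.015501390754078867
tip proj scene [278.79485778 197.69526049] wrist [275.13363965 209.05271812] cooker [289.26618729 212.29114966]
scene crop origin 213 147
wrist crop origin 175 134
```

View pics/n4.png

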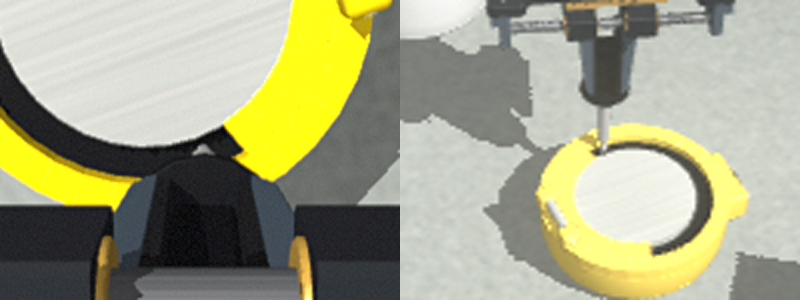

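The tip is at the right end of the gutter: wrist crop (205,150), with the end wall beginning at about (232,140). Lift out gently and carry the pick back over the stand.

Request:
{"fn": "step_arm", "kwargs": {"series": [[0, 0, -0.3, 0, 0, 0], [0, 0, -0.6, 0, 0, 0], [0, 0, -0.8, 0, 0, 0], [0, 0, -1.3, 0, 0, 0], [0, 0, -2.5, 0, 0, 0], [0, 0, -2.5, 0, 0, 0], [0, 0, 0, 0, 0, 0]]}}

```text
time_s: 16.6
tool_pos: [0.5199, -0.139, 0.2481]
tcp_rot: [[0.777, 0.629, 0.004], [0.629, -0.777, -0.001], [0.002, 0.003, -1.0]]
force: [0.3, -0.1, 0.1]
grip_width: 0.0159
grip_force: 30.0
```

Request:
{"fn": "step_arm", "kwargs": {"series": [[2.08, -2.14, 0, 0, 0, 0], [2.08, -2.14, 0, 0, 0, 0], [2.08, -2.14, 0, 0, 0, 0], [2.08, -2.14, 0, 0, 0, 0], [2.08, -2.14, 0, 0, 0, 0], [2.08, -2.14, 0, 0, 0, 0], [2.08, -2.14, 0, 0, 0, 0], [2.08, -2.14, 0, 0, 0, 0], [2.12, -2.18, 0, 0, 0, 0], [0, 0, 0, 0, 0, 0], [0, 0, 0, 0, 0, 0], [0, 0, 0, 0, 0, 0]]}}

```text
time_s: 18.1
tool_pos: [0.5431, 0.1286, 0.2456]
tcp_rot: [[0.778, 0.629, -0.0], [0.629, -0.778, -0.0], [-0.0, -0.0, -1.0]]
force: [-1.0, -0.4, -0.1]
grip_width: 0.0159
grip_force: 30.0
```

Request:
{"fn": "step_arm", "kwargs": {"series": [[0.06, -0.08, 0, 0, 0, 0], [0, 0, 1, 0, 0, 0], [0, 0, 1.5, 0, 0, 0], [0, 0, 1.5, 0, 0, 0], [0, 0, 1.5, 0, 0, 0], [0, 0, 1.5, 0, 0, 0], [0, 0, 1, 0, 0, 0], [0, 0, 1, 0, 0, 0], [0, 0, 0, 0, 0, 0]]}}

```text
time_s: 19.23
tool_pos: [0.5428, 0.1303, 0.1551]
tcp_rot: [[0.777, 0.629, -0.001], [0.629, -0.777, -0.0], [-0.001, -0.001, -1.0]]
force: [-0.3, 0.5, -1.1]
grip_width: 0.0159
grip_force: 30.0
```

Request:
{"fn": "step_arm", "kwargs": {"series": [[0, 0, 0.8, 0, 0, 0], [0, 0, 0.6, 0, 0, 0], [0, 0, 0.4, 0, 0, 0], [0, 0, 0.2, 0, 0, 0], [0, 0, 0, 0, 0, 0], [0, 0, 0, 0, 0, 0]]}}

```text
time_s: 19.98
tool_pos: [0.5432, 0.1304, 0.1359]
tcp_rot: [[0.777, 0.629, 0.0], [0.629, -0.777, 0.0], [0.0, 0.0, -1.0]]
force: [0.3, -0.6, -0.4]
grip_width: 0.0159
grip_force: 30.0
```

Request:
{"fn": "step_arm", "kwargs": {"series": [[0, 0, 0.1, 0, 0, 0], [0, 0, 0, 0, 0, 0], [0, 0, 0, 0, 0, 0]]}}

```text
time_s: 20.35
tool_pos: [0.5433, 0.1304, 0.1349]
tcp_rot: [[0.777, 0.629, 0.0], [0.629, -0.777, 0.0], [0.0, 0.0, -1.0]]
force: [0.5, 0.5, 1.1]
grip_width: 0.0158
grip_force: 30.0
```

Request:
{"fn": "step_arm", "kwargs": {"series": [[0, 0, 0, 0, 0, 0], [0, 0, 0, 0, 0, 0], [0, 0, 0, 0, 0, 0], [0, 0, 0, 0, 0, 0], [0, 0, 0, 0, 0, 0]], "gripper": 0.5}}

```text
time_s: 20.98
tool_pos: [0.5432, 0.1304, 0.1347]
tcp_rot: [[0.777, 0.629, -0.0], [0.629, -0.777, 0.0], [-0.0, -0.0, -1.0]]
force: [0.3, -0.3, -0.1]
grip_width: 0.0457
grip_force: 0.0
```

Request:
{"fn": "step_arm", "kwargs": {"series": [[0, 0, -1, 0, 0, 0], [0, 0, -2, 0, 0, 0], [0, 0, -3, 0, 0, 0], [0, 0, -4, 0, 0, 0], [0, 0, -4, 0, 0, 0], [0, 0, -4, 0, 0, 0], [-3, 0, 0, 0, 0, 0], [-3, 0, 0, 0, 0, 0], [-3, 0, 0, 0, 0, 0], [0, 0, 0, 0, 0, 0], [0, 0, 0, 0, 0, 0]]}}

```text
time_s: 22.35
tool_pos: [0.4738, 0.0739, 0.3159]
tcp_rot: [[0.777, 0.629, 0.002], [0.629, -0.777, 0.0], [0.001, 0.001, -1.0]]
force: [0.9, 1.1, 0.7]
grip_width: 0.0459
grip_force: 0.0
```

Run:
```python
from meas import *
print(s['time_s'],s['tool_pos'],proj(C,[.5432,.1295,.158]),proj(C,[.5432,.1295,.108]))
save('end',np.clip(im*1.5,0,255).astype(np.uint8))
```

```text
22.35 [0.47376854 0.0738883  0.31587077] [275.69700996  84.60374198] [275.70741068  88.61449742]
```

View pics/end.png

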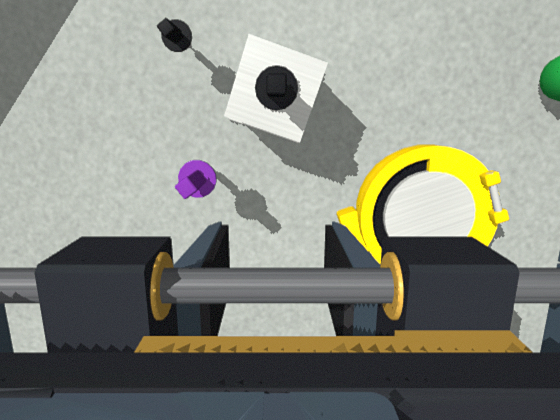

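The pick hangs upright in the stand's middle, with collar at (276,88) and grip top at (276,85), as predicted. The gripper is clear.

```bash
python3 -c "from rig import hand_in; print(hand_in())"
```

```text
the job is handed in; nothing more can be done
None
```

I drew the pick along the whole gutter from the left end to the right with its tip down and no sign of pressing on the cooker. I then hung it upright in its stand, let go and handed the job in at about 22 s; no verdict came back, and I didn't re-measure the timer, egg cup and dome lid.

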